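# Open the touch-latch door of the ledge cupboard

## Task

I need the spare batteries in the small pine cupboard on the ledge, so open the wider of its two doors. It has no handle: press the door in near its free edge until the catch lets go, draw back so that the spring brings it ajar, then push it from behind with the outside of your fingers until it stands wide open, about square to the cupboard. Leave the narrow door shut and everything else on the ledge where it is.

Things in the scene. Friction and masses are not known exactly. Their poses are not given: they have to be found in the camera images.
- cupboard: fixed pale pine cupboard, 300 wide, 120 deep without doors, 170 high. Origin at the centre of its underside; -x is its front, +y left as one faces it. Two upright doors, 12 thick, 12 to 168 high, cover the front (60 to 78 before the origin; 6 gap behind a shut door), hinged at the outer sides, 3 apart: left one 177 wide, right one 116. Nothing on top. All mm. The catches sit on the floor inside, nothing sticks out there above 60.
- wide_door (a joint): angle of the wider door, rad: 0 shut, negative pressed in, positive open (stop 1.75, just past square). At its free edge it goes in 6 mm against 2 to 4 N to a stop at -0.033; the catch lets go after 3 to 4 mm, so press to the stop. Let back, it springs to 0.3 to 0.4 rad ajar; from there it swings with light friction (0.03 N m) and stays where it is left.
- narrow_door (a joint): angle of the narrower door, rad: 0 closed, positive open. It has the same kind of catch and springs open if it is pressed in by some 3 to 4 mm.
- wide_hinge (a point): point on the upright hinge axis of the wider door, at the height of the door's top edge (168 mm above the ledge) and in the plane of the door's back face.
- wide_edge (a point): top corner of the wider door's free edge on its front face, 168 mm above the ledge; moves with the door. Seen from the hinge it lies 177 mm along the door and 12 mm out to the front.
- narrow_edge (a point): top corner of the narrower door's free edge on its front face, 168 mm above the ledge; moves with the door.
- remote: bystander, loose: white plastic air-conditioner remote, 150 x 45 x 17 mm, lying on the ledge in front of the narrow door; origin at the centre of its underside, x along its length
- flashlight: bystander, loose: small aluminium flashlight standing on its head, 32 mm across, 102 mm high; origin at the centre of its underside
- phone_stand: bystander, loose: green hard silicone phone stand, 75 x 70 mm, 90 mm high; origin at the centre of its underside
- mug: bystander, loose: white ceramic mug, 80 mm across, 90 mm high, handle along its +y; origin at the centre of its underside
- paperback: bystander, loose: paperback lying flat, 130 x 195 x 22 mm; origin at the centre of its underside
- succulent: bystander, loose: small terracotta pot with a succulent, 74 mm across, about 110 mm high; origin at the centre of its underside
- candle_jar: bystander, loose: amber glass candle jar with a wooden cap, 68 mm across, 80 mm high; origin at the centre of its underside

How it is judged:
On the way, in this order (a step that is already met when the one before it is completed fails the run):
1. the wider door is pressed in on its catch (value of joint wide_door below -0.012 rad).
2. the catch has let go and the spring has brought the wider door ajar (value of joint wide_door above 0.2 rad), for 0.1 s.
At the end, for the whole second after the job is handed in: The wider door stands at least 1.3 rad (75 degrees) open and at rest, the narrower door is shut (under 0.03 rad), and every loose thing is within 20 mm of where it stood (value of joint wide_door above 1.3 rad and velocity of joint wide_door between -0.05 and 0.05 rad/s and value of joint narrow_door below 0.03 rad and distance of each of remote, flashlight, phone_stand, mug, paperback, succulent, candle_jar from where it was at the start of the episode below 0.02 m); the robot touches nothing.
It fails at once if the narrower door came open (value of joint narrow_door above 0.05 rad).
It fails at once if a thing on the ledge was shoved, knocked over or lifted away (distance of any of remote, flashlight, phone_stand, mug, paperback, succulent, candle_jar from where it was at the start of the episode above 0.03 m).
It fails at once if a thing on the ledge was picked up (height (world z) of any of remote, flashlight, phone_stand, mug, paperback, succulent, candle_jar above 0.012 m).
It also fails if it takes over 53 s, if anything falls off the work surface, if the arm or the gripper's body presses on something with over 40 N, if the wrist force passes 120 N, or if a joint passes its speed limit or range.

## Robot

A 6-joint arm with a two-finger parallel gripper is mounted at the origin on the work surface. World frame = base frame: x ahead of the robot, y to its left, z up, the work surface at z = 0. Lengths are in m, angles in rad, forces in N, time in s.
With the tool pointing down it reaches from about 0.275 to 1 m from the base axis. Payload 8.4 kg.
Tool frame: the origin (TCP) lies on the centre line of the jaws, within the pads' length; the fingertips stand 25 mm ahead of it and the grasp point (between the pads) lies 6 mm ahead of it (arm.nose_length is the distance from the TCP to the fingertips, in m); z points along the fingers, y is the direction in which the jaws open and shut (so a half turn about z gives the same grasp; the last joint's range is limited). The gripper opens to 85 mm and grips with 20 to 120 N. Pads are 22 mm wide; open, the fingers measure 114 mm over their backs; the gripper's body (76 mm by 85 mm) begins 54 mm behind the grasp point. The pads swing forward as they close: fully open they stand 13 mm farther back than shut.
Start: joints at [-1.173, 0.353, 1.633, -0, 1.155, -0.002], TCP at [0.243, -0.576, 0.228] pointing down, gripper open.
Joint ranges: [-2.63, 2.63], [-0.92, 2.1], [0.06, 2.66], [-1.3, 4.44], [0, 2.69], [-3.02, 3.02]. Speed limits (rad/s): [2.22, 2.22, 2.79, 3.14, 3.14, 3.14].

## Interface

Orientations are given as [roll, pitch, yaw] about the fixed x, y, z axes, in that order (R = Rz(yaw) Ry(pitch) Rx(roll)).
In Python, from workcell import arm gives the robot as it stands.
- The arm moves only by the tool drive_tool, never from a script. Its argument "commands" is a list of rows, each an object with "grip": the closure, from 0 (fully open) to 1 (shut); "translation": the shift along the tool's x, y, z in mm, a list of three; "rot": the turn, a rotation vector about the tool's x, y, z in rad, a list of three. A call has 1 to 20 rows; each row is the pose to reach, as a shift and turn from the pose commanded when the call began, along the tool's axes at that moment; what a row does not reach only later rows make up. A row lasts 1/12 s, in which the tool goes at most 41.7 mm and 7.16 degrees, less where a joint would pass 70% of its speed; a pose out of reach is approached as far as the arm can. A call with a gripper value outside its range is refused whole. The fingers move at their own pace and stop on an object; "grip_force" is the grip in N (left out, the last holds). Time passes only in rows, so rows that repeat a pose let the fingers close. It gives the time, the measured TCP pose, the force and the opening at its end, in the units of the state.
- arm.observe(): the state, without advancing time (a new reading comes with each control period).
- arm.grab_frame(name): name is "side" or "top" or "wrist"; returns (picture, depth): 480x640x3 uint8, blue, green, red; 480x640 float32, m along the optical axis (not along the pixel's ray), 0 where there is no reading.
- arm.camera_params(name): a dict with "K" (3x3 intrinsics, pixels), "R" (3x3) and "t" (3): a world point X has camera coordinates R X + t. Camera axes: x right, y down, z forward; pixel columns grow to the right and rows downward; lengths in m; the calibration is good to about 2 mm. A picture is of the moment at which its call begins: read the wrist's pose just before it. camera_params takes no time and is no camera call; for the wrist camera it gives the pose at the moment of the call.
- arm.close_job(): hands the job in, once; it reports no verdict.
The state is a dict: "t": time; "qpos": joint angles; "qvel": joint speeds; "joint_efforts": joint torques, N m; "eef_pos": TCP position; "orientation": TCP orientation; "contact_force": force on the tool from outside, world axes, zero at the start; "wrist_torque": the same for the moment, N m; "width": finger opening in m.
Only numpy, scipy, OpenCV 4.12 (cv2) and the standard library are available. Lean on these libraries where they do the work, as an engineer would, in place of code of your own. Each camera call takes 0.05 s, during which the arm holds its last target.

## Working session

There is one attempt and no reset: what is moved stays moved. The work goes in short steps, Python scripts to look and compute and a tool call to move; the robot and the scene stay as the last step left them, time stands still between calls to the robot, and variables do not carry over. Pictures are saved under pics/ and viewed, and the job is handed in when it is done.

Besides the shell and the picture viewer there is one more tool, called after "Emit:" as name(argument=value, ...) on one line, values as JSON. drive_tool: Moves the arm, as the interface text tells. Its arguments: {"type":"object","properties":{"commands":{"type":"array","items":{"type":"object","properties":{"grip":{"type":"number"},"translation":{"type":"array","items":{"type":"number"}},"rot":{"type":"array","items":{"type":"number"}}}}},"grip_force":{"type":"number"}},"required":["commands"]}

```bash
mkdir -p pics; python3 - <<'E'
from workcell import arm
import cv2,numpy as np
for n in("side","top"):
    p,d=arm.grab_frame(n); cv2.imwrite(f"pics/{n}0.png",p); np.save(f"pics/{n}0.npy",d)
    c=arm.camera_params(n); np.savez(f"pics/{n}c.npz",**{k:np.array(c[k]) for k in("K","R","t")}); print(n,np.round(c["K"],1).tolist(),np.round(-np.array(c["R"]).T@c["t"],3),d.min(),d.max())
s=arm.observe();print({k:np.round(v,3).tolist() for k,v in s.items()})
E
```

```text
side [[542.5, 0.0, 324.1], [0.0, 542.5, 243.6], [0.0, 0.0, 1.0]] [1.065 0.917 1.064] 0.0 3.8834128
top [[434.3, 0.0, 324.3], [0.0, 434.3, 239.7], [0.0, 0.0, 1.0]] [ 0.386 -0.     1.286] 0.0 2.2866259
{'t': 0.1, 'qpos': [-1.173, 0.354, 1.634, -0.0, 1.155, -0.002], 'qvel': [0.0, -0.001, -0.004, -0.0, 0.0, 0.002], 'joint_efforts': [-0.001, -60.636, -34.282, -0.0, 0.004, -0.0], 'eef_pos': [0.243, -0.575, 0.227], 'orientation': [-3.14, 0.0, 0.4], 'contact_force': [-0.968, 0.168, -0.572], 'wrist_torque': [-0.015, 0.015, -0.029], 'width': 0.085}
```

View pics/side0.png

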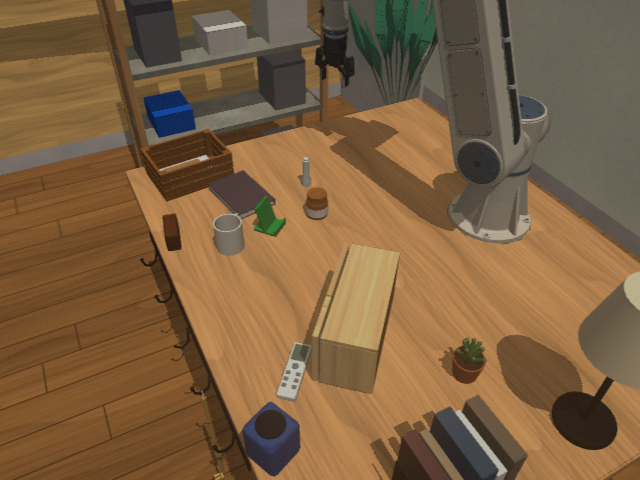

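View pics/top0.png

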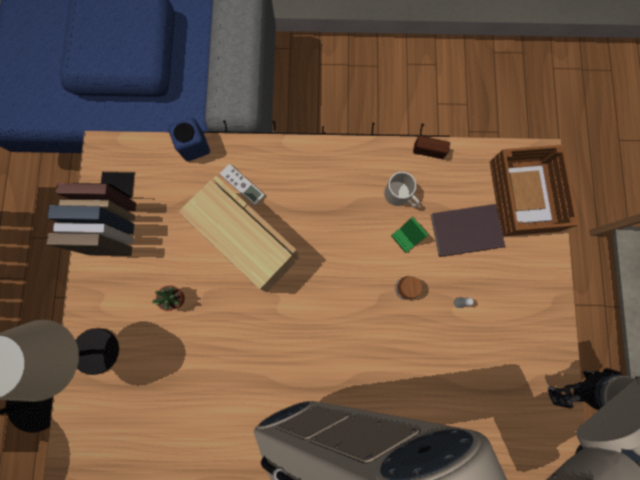

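The top view (up = +x, right = -y) shows the cupboard centred near (240,232). Its front faces up-right, and the remote is at (242,185) before the narrow door. The wide door's hinge is at the lower-right end, near (290,255). The side view agrees.

```bash
cat > h.py <<'E'
import numpy as np,cv2
def cloud(n,tag="0"):
    c=np.load(f"pics/{n}c.npz");d=np.load(f"pics/{n}{tag}.npy")
    v,u=np.mgrid[:480,:640];K=c["K"]
    P=np.stack([(u-K[0,2])/K[0,0]*d,(v-K[1,2])/K[1,1]*d,d],-1)
    return (P-c["t"])@c["R"], d>0
def proj(n,X):
    c=np.load(f"pics/{n}c.npz");q=(c["K"]@(c["R"]@np.array(X).T+c["t"][:,None]));return (q[:2]/q[2]).T
E
python3 - <<'E'
from h import *
for n in("top","side"):
    P,ok=cloud(n)
    m=ok&(P[...,2]>.145)&(P[...,2]<.19)&(P[...,0]>.2)&(P[...,0]<.8)&(P[...,1]>.0)&(P[...,1]<.5)
    m=m.astype(np.uint8)
    k,l,s,_=cv2.connectedComponentsWithStats(m); i=1+np.argmax(s[1:,4]); mm=l==i
    Q=P[mm]; r=cv2.minAreaRect((Q[:,:2]*1000).astype(np.float32)); print(n,mm.sum(),np.median(Q[:,2]),r,np.round(cv2.boxPoints(r)))
    m2=mm&(P[...,2]>.16)
    Q=P[m2]; r=cv2.minAreaRect((Q[:,:2]*1000).astype(np.float32)); print(r,np.round(cv2.boxPoints(r)).tolist())
# bystanders
P,ok=cloud("top")
for nm,(u,v) in dict(mug=(403,185),stand=(410,235),jar=(409,288),flash=(463,302),book=(468,230),remote=(242,185),succ=(170,298)).items(): print(nm,np.round(P[v,u],3))
p=cv2.imread("pics/top0.png");cv2.imwrite("pics/topz.png",cv2.resize(p[140:310,150:450],None,fx=2.6,fy=2.6,interpolation=cv2.INTER_CUBIC))
p=cv2.imread("pics/side0.png");cv2.imwrite("pics/sidez.png",cv2.resize(p[230:400,260:420],None,fx=3.5,fy=3.5,interpolation=cv2.INTER_CUBIC))
E
```

```text
top 5767 0.1692468760069823 ((604.6248779296875, 223.97259521484375), (302.3384704589844, 138.19024658203125), 48.0972900390625) [[452. 158.]
 [555.  65.]
 [757. 290.]
 [654. 383.]]
((604.6248779296875, 223.97259521484375), (302.3384704589844, 138.19024658203125), 48.0972900390625) [[452.0, 158.0], [555.0, 65.0], [757.0, 290.0], [654.0, 383.0]]
side 6603 0.1704423694108166 ((604.5077514648438, 223.65899658203125), (308.3359680175781, 138.5413360595703), 48.08695602416992) [[450. 155.]
 [553.  63.]
 [759. 292.]
 [656. 385.]]
((603.8060913085938, 222.8988037109375), (306.2763366699219, 138.53611755371094), 48.10846710205078) [[450.0, 155.0], [553.0, 63.0], [758.0, 291.0], [654.0, 383.0]]
mug [ 0.786 -0.245  0.006]
stand [ 0.625 -0.259  0.031]
jar [ 0.467 -0.244  0.074]
flash [ 0.431 -0.394  0.073]
book [ 0.646 -0.435  0.019]
remote [0.773 0.245 0.018]
succ [0.429 0.415 0.079]
```

View pics/topz.png

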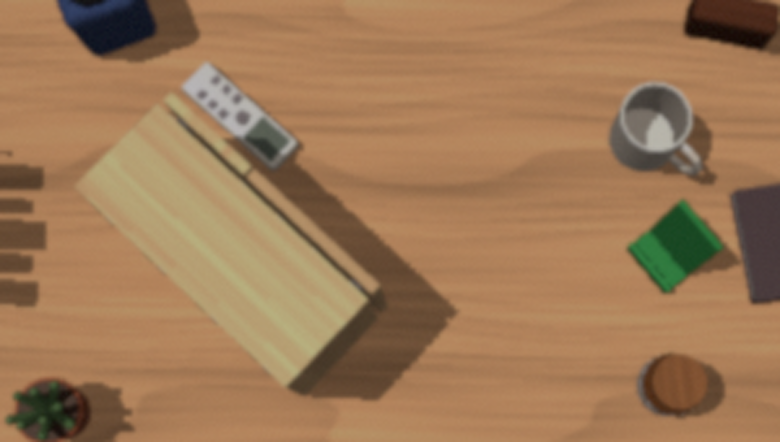

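View pics/sidez.png

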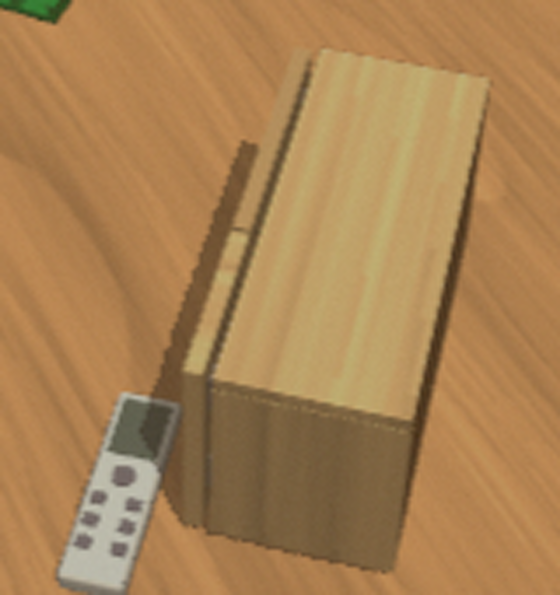

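The cupboard rectangle measures 302 x 138 mm at z 0.169, matching the given 300 x 138, and both cameras agree within about 2 mm. Next I set up the frame and plan the approach: closed fingers, jaw axis along the front normal, over the ground in front of the wide door.

```bash
cat >> h.py <<'E'
from scipy.spatial.transform import Rotation as Ro
a=np.deg2rad(48.1); ev=np.array([np.cos(a),np.sin(a)]); nv=np.array([np.sin(a),-np.cos(a)])
C=np.array([.6045,.2238])-.009*nv      # cupboard origin
H=C+.066*nv-.148*ev                    # wide hinge
def fr(n_,e_): return C+n_*nv+e_*ev    # cupboard frame -> world (m out front, m towards narrow)
def door(th,r,off):                    # off behind back face
    d=np.cos(th)*ev+np.sin(th)*nv; m=-np.sin(th)*ev+np.cos(th)*nv
    return H+r*d-off*m
def rel(s,xy,z,yaw=None):
    R0=Ro.from_euler("xyz",s["orientation"]); d=R0.inv().apply(np.r_[xy,z]-s["eef_pos"])*1000
    rv=np.zeros(3)
    if yaw is not None: rv=(R0.inv()*Ro.from_euler("xyz",[np.pi,0,yaw])).as_rotvec()
    return np.round(d,1).tolist(),np.round(rv,3).tolist()
def fc(p): q=np.array(p[:2])-C; return np.round([q@nv*1000,q@ev*1000],1)
E
python3 - <<'E'
from h import *
from workcell import arm
print(arm.nose_length,"C",C,"H",H)
s=arm.observe(); print(rel(s,fr(.148,.005),.23,a))
P,ok=cloud("top")
m=(P[...,2]>.01)&(P[...,2]<.03)&ok&(np.abs(P[...,0]-.77)<.1)&(np.abs(P[...,1]-.245)<.1)
q=(P[m][:,:2]-C)
print("remote n",np.percentile(q@nv,[1,99]),"e",np.percentile(q@ev,[1,99]))
E
```

```text
0.025 C [0.5978012  0.22981049] H [0.54808654 0.07557544]
([707.6, -471.8, -2.3], [-0.001, -0.0, -0.44])
remote n [0.10130835 0.14563908] e [0.05916979 0.20704909]
```

Emit:
drive_tool(commands=[{"grip": 1, "translation": [354, -236, -5], "rot": [0, 0, -0.22]}, {"grip": 1, "translation": [354, -236, -5], "rot": [0, 0, -0.22]}, {"grip": 1, "translation": [354, -236, -5], "rot": [0, 0, -0.22]}, {"grip": 1, "translation": [354, -236, -5], "rot": [0, 0, -0.22]}, {"grip": 1, "translation": [354, -236, -5], "rot": [0, 0, -0.22]}, {"grip": 1, "translation": [354, -236, -5], "rot": [0, 0, -0.22]}, {"grip": 1, "translation": [354, -236, -5], "rot": [0, 0, -0.22]}, {"grip": 1, "translation": [354, -236, -5], "rot": [0, 0, -0.22]}, {"grip": 1, "translation": [354, -236, -5], "rot": [0, 0, -0.22]}, {"grip": 1, "translation": [354, -236, -5], "rot": [0, 0, -0.22]}, {"grip": 1, "translation": [354, -236, -5], "rot": [0, 0, -0.22]}, {"grip": 1, "translation": [354, -236, -5], "rot": [0, 0, -0.22]}], grip_force=40)

```text
t: 1.1
eef_pos: [0.4787, -0.2182, 0.2326]
orientation: [-3.141, -0.0, 0.624]
contact_force: [-0.3, -0.5, 0.4]
width: -0.0002
```

```bash
python3 - <<'E'
from h import *
from workcell import arm
s=arm.observe(); print(s["t"],s["eef_pos"],s["width"],rel(s,fr(.148,.005),.23,a))
E
```

```text
1.1 [ 0.47868774 -0.21816175  0.23259195] -0.00015172006393126256 ([394.9, -150.5, 2.7], [-0.0, -0.0, -0.216])
```

Emit:
drive_tool(commands=[{"grip": 1, "translation": [395, -150, 3], "rot": [0, 0, -0.216]}, {"grip": 1, "translation": [395, -150, 3], "rot": [0, 0, -0.216]}, {"grip": 1, "translation": [395, -150, 3], "rot": [0, 0, -0.216]}, {"grip": 1, "translation": [395, -150, 3], "rot": [0, 0, -0.216]}, {"grip": 1, "translation": [395, -150, 3], "rot": [0, 0, -0.216]}, {"grip": 1, "translation": [395, -150, 3], "rot": [0, 0, -0.216]}, {"grip": 1, "translation": [395, -150, 3], "rot": [0, 0, -0.216]}, {"grip": 1, "translation": [395, -150, 3], "rot": [0, 0, -0.216]}, {"grip": 1, "translation": [395, -150, 3], "rot": [0, 0, -0.216]}, {"grip": 1, "translation": [395, -150, 3], "rot": [0, 0, -0.216]}, {"grip": 1, "translation": [395, -150, 3], "rot": [0, 0, -0.216]}, {"grip": 1, "translation": [395, -150, 3], "rot": [0, 0, -0.216]}, {"grip": 1, "translation": [395, -150, 3], "rot": [0, 0, -0.216]}, {"grip": 1, "translation": [395, -150, 3], "rot": [0, 0, -0.216]}])

```text
t: 2.27
eef_pos: [0.7112, 0.1287, 0.2294]
orientation: [-3.141, 0.001, 0.834]
contact_force: [-0.5, -0.8, -0.0]
width: 0.0002
```

```bash
cat > look.py <<'E'
import sys
from h import *
from workcell import arm
tag=sys.argv[1]
s=arm.observe(); print(round(s["t"],2),np.round(s["eef_pos"],4),"nF,eF",fc(s["eef_pos"]),"yaw",s["orientation"][2],"F",s["contact_force"])
for n in sys.argv[2:]:
    p,d=arm.grab_frame(n); np.save(f"pics/{n}{tag}.npy",d); cv2.imwrite(f"pics/{n}{tag}.png",p)
    if n=="wrist":
        c=arm.camera_params(n); np.savez(f"pics/{n}c.npz",**{k:np.array(c[k]) for k in("K","R","t")})
    else:
        x,y=((250,190) if n=="side" else (150,120)); q=p[y:y+220,x:x+260]; cv2.imwrite(f"pics/{n}{tag}z.png",cv2.resize(q,None,fx=2.6,fy=2.6,interpolation=cv2.INTER_CUBIC))
E
python3 look.py 1 side top wrist
```

```text
2.27 [0.7112 0.1287 0.2294] nF,eF [151.9   0.5] yaw 0.8343342329156995 F [-0.53961771 -0.83428077 -0.00504001]
```

View pics/side1z.png

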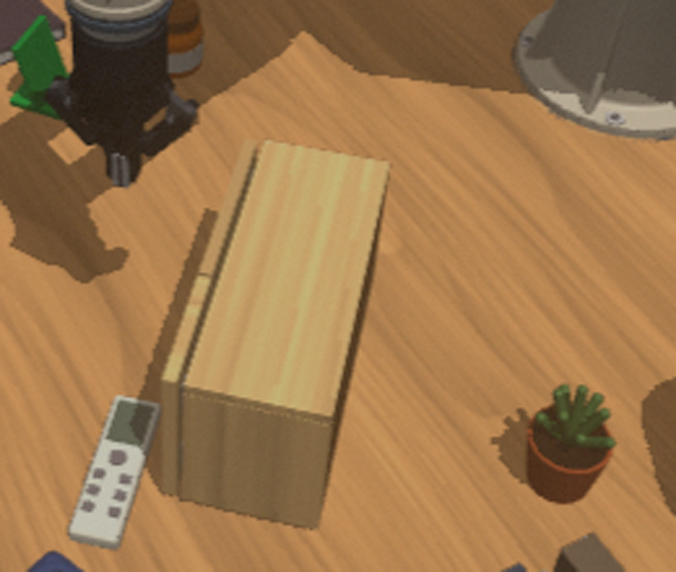

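View pics/wrist1.png

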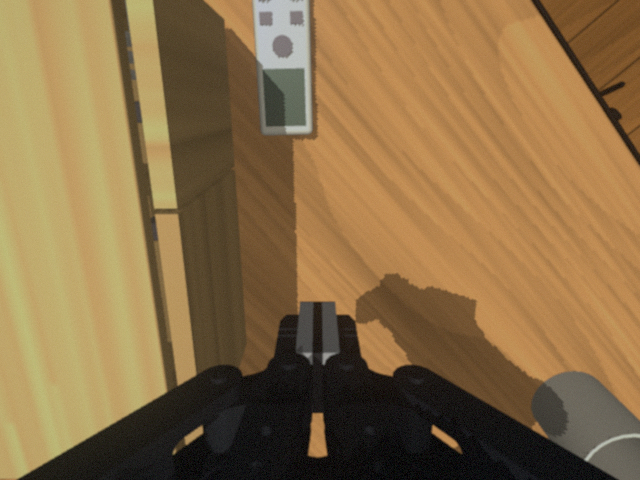

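The wrist view shows the seam between the doors at (175,210), with the tips at (318,330). The side view shows the knuckles flaring along the jaw axis above the tips, so I'll measure the gripper's profile against height.

```bash
python3 - <<'E'
from h import *
c0=np.array([.7112,.1287]);
A=[]
for n in("side","top","wrist"):
    P,ok=cloud(n,"1"); Q=P[ok]; q=Q[:,:2]-c0
    A.append(np.c_[q@nv,q@ev,Q[:,2]]*1000)
A1=np.vstack(A)
for nm,A in(("side",A[0]),("wrist",A[2]),):
  A=A[(abs(A[:,0])<120)&(abs(A[:,1])<60)]
  for z in range(195,320,8):
    B=A[(A[:,2]>=z)&(A[:,2]<z+8)]
    if len(B): print(nm,z,len(B),"n",np.percentile(B[:,0],[2,98]).round(),"e",np.percentile(B[:,1],[2,98]).round())
E
```

```text
side 235 21 n [-11.  10.] e [ 3. 12.]
side 243 29 n [-14.  12.] e [-4. 12.]
side 251 38 n [-14.  11.] e [-6. 13.]
side 259 34 n [-15.  11.] e [-4. 13.]
side 267 32 n [-14.  13.] e [ 2. 12.]
side 275 57 n [-28.  27.] e [-6. 14.]
side 283 122 n [-34.  34.] e [-11.  15.]
side 291 107 n [-41.  41.] e [-10.  15.]
side 299 111 n [-45.  45.] e [-10.  19.]
side 307 111 n [-54.  55.] e [-3. 18.]
side 315 140 n [-58.  54.] e [ 0. 18.]
wrist 235 358 n [-12.  11.] e [ 6. 11.]
wrist 243 822 n [-13.  13.] e [ 6. 11.]
wrist 251 960 n [-13.  13.] e [ 6. 11.]
wrist 259 1020 n [-14.  13.] e [ 6. 11.]
wrist 267 1327 n [-11.  11.] e [-10.  12.]
wrist 275 3285 n [-29.  28.] e [-8. 14.]
wrist 283 8885 n [-36.  35.] e [-8. 13.]
wrist 291 7488 n [-41.  40.] e [-9. 14.]
wrist 299 9563 n [-48.  47.] e [ 1. 17.]
wrist 307 12277 n [-54.  53.] e [ 5. 17.]
wrist 315 3836 n [-54.  53.] e [11. 18.]
```

```bash
python3 - <<'E'
from h import *
from workcell import arm
s=arm.observe(); print(s["t"],s["eef_pos"],s["orientation"],s["contact_force"],s["joint_efforts"].round(1) if hasattr(s["joint_efforts"],"round") else s["joint_efforts"])
c0=np.array(s["eef_pos"])[:2]
for n in("side","wrist"):
    P,ok=cloud(n,"1"); Q=P[ok]; q=Q[:,:2]-c0
    B=Q[(abs(q@nv)<.03)&(abs(q@ev)<.03)&(Q[:,2]>.1)]
    print(n,len(B),np.sort(B[:,2])[:8].round(4), proj(n,[[*c0,.204],[*c0,.235]]).round())
# start frame gripper
for n in("side","top"):
    P,ok=cloud(n,"0"); Q=P[ok]; q=Q[:,:2]-[.243,-.575]
    B=Q[(abs(q)<.08).all(1)&(Q[:,2]>.1)]
    print("start",n,len(B),np.sort(B[:,2])[:8].round(4))
E
```

```text
2.4167 [0.71150729 0.12921139 0.23015053] [3.14142977e+00 1.48784035e-04 8.34066768e-01] [0.65098602 0.56502161 0.68721166] [  0.2 -72.1 -35.8  -0.    0.   -0. ]
side 1979 [0.2354 0.2363 0.2363 0.2371 0.2387 0.2392 0.2393 0.2393] [[298. 269.]
 [297. 259.]]
wrist 30527 [0.2367 0.2368 0.2369 0.2371 0.2371 0.2371 0.2372 0.2372] [[318. 288.]
 [318. 321.]]
start side 2121 [0.2438 0.245  0.245  0.2457 0.2461 0.2464 0.2475 0.2479]
start top 2159 [0.2403 0.2415 0.242  0.2434 0.2444 0.2445 0.2445 0.2448]
```

The depth from both cameras puts the fingertips at z 0.235. The stated TCP (0.230) and 25 mm nose would put them at 0.205. So I'll choose a height that works for either: TCP z 0.132. That puts the visible tips at about 0.138 (nominally 0.107), and the flare at about 0.178, above the cupboard top.

```bash
python3 - <<'E'
from h import *
from workcell import arm
s=arm.observe(); print(rel(s,fr(.125,.008),.132,a)); print(fc(s["eef_pos"]))
E
```

```text
([6.8, -26.9, 98.1], [0.0, 0.0, -0.005])
[151.8   1.1]
```

Emit:
drive_tool(commands=[{"grip": 1, "translation": [7, -27, 30], "rot": [0, 0, -0.005]}, {"grip": 1, "translation": [7, -27, 60], "rot": [0, 0, -0.005]}, {"grip": 1, "translation": [7, -27, 85], "rot": [0, 0, -0.005]}, {"grip": 1, "translation": [7, -27, 98], "rot": [0, 0, -0.005]}, {"grip": 1, "translation": [7, -27, 98], "rot": [0, 0, -0.005]}, {"grip": 1, "translation": [7, -27, 98], "rot": [0, 0, -0.005]}])

```text
t: 2.92
eef_pos: [0.6966, 0.1536, 0.1321]
orientation: [-3.141, 0.0, 0.84]
contact_force: [-0.8, -0.2, -0.8]
width: 0.0
```

```bash
python3 look.py 2 side wrist; python3 - <<'E'
from h import *
from workcell import arm
s=arm.observe(); print(s["eef_pos"],fc(s["eef_pos"]),s["contact_force"])
c0=np.array(s["eef_pos"])[:2]
P,ok=cloud("wrist","2"); Q=P[ok]; q=(Q[:,:2]-c0); A=np.c_[q@nv,q@ev,Q[:,2]]*1000
B=A[(abs(A[:,0])<25)&(abs(A[:,1])<25)&(A[:,2]>60)]; print(np.sort(B[:,2])[:5])
# doors' top: front-face n
q=Q[:,:2]-C; A=np.c_[q@nv,q@ev,Q[:,2]]*1000
for e in(35,50,70,15,20,25):
  B=A[(abs(A[:,1]-e)<2.5)&(A[:,2]>164)&(A[:,2]<172)&(A[:,0]>63)&(A[:,0]<100)]
  if len(B): print(e,len(B),B[:,0].min(),B[:,0].max(),np.median(B[:,2]))
E
```

```text
2.92 [0.6966 0.1536 0.1321] nF,eF [124.4   9.3] yaw 0.840075913781436 F [-0.77693538 -0.19301506 -0.76525466]
[0.69786449 0.15410568 0.13381353] [125.   10.5] [0.23830972 0.28557405 0.47875312]
[140.69743573 140.79681025 140.93167693 141.04330793 141.06364202]
35 696 66.13921544939836 79.15169252222856 168.59510342823563
50 758 66.33536356417675 79.30146766891447 168.60590447802224
70 914 65.72588826595305 79.20560150501797 168.56963158457137
15 581 66.27461802731644 79.0950740453186 168.61050855113473
20 636 66.26724523255217 79.14735542596584 168.55587390942236
25 679 66.3766486387504 79.10600584787241 168.5456085465692
```

View pics/wrist2.png

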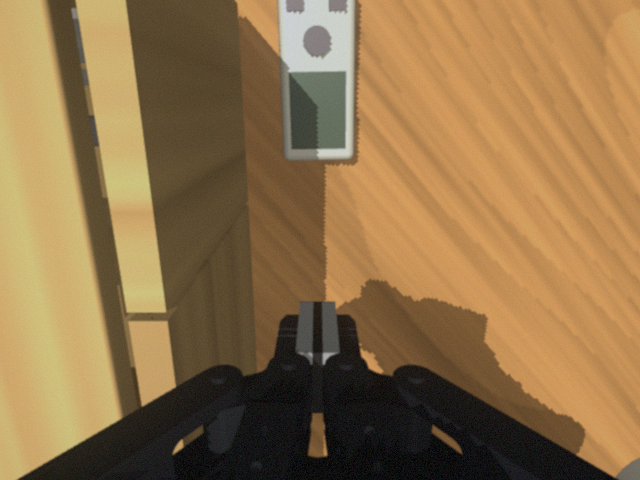

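View pics/side2z.png

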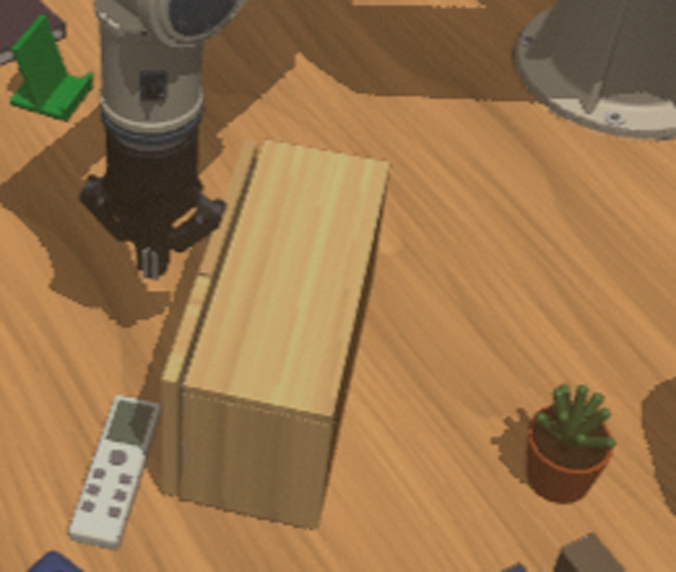

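The doors' tops measure z 0.1685 with front faces at n = 79 (expected 78). The visible tip is at z 0.141, and the fingers are at e≈10, well clear of the seam at e≈30. Now the approach, then small pressing steps.

Emit:
drive_tool(commands=[{"grip": 1, "translation": [-1, -12, 0], "rot": [0, 0, 0]}, {"grip": 1, "translation": [-1, -24, 0], "rot": [0, 0, 0]}, {"grip": 1, "translation": [-1, -30, 0], "rot": [0, 0, 0]}, {"grip": 1, "translation": [-1, -30, 0], "rot": [0, 0, 0]}, {"grip": 1, "translation": [-1, -30, 0], "rot": [0, 0, 0]}])

```text
t: 3.43
eef_pos: [0.6733, 0.1742, 0.1324]
orientation: [3.141, -0.001, 0.842]
contact_force: [0.8, -1.0, 0.2]
width: -0.0002
```

Emit:
drive_tool(commands=[{"grip": 1, "translation": [0, -2, 0], "rot": [0, 0, 0]}, {"grip": 1, "translation": [0, -2, 0], "rot": [0, 0, 0]}, {"grip": 1, "translation": [0, -2, 0], "rot": [0, 0, 0]}])

```text
t: 3.68
eef_pos: [0.6727, 0.1747, 0.1321]
orientation: [3.141, -0.001, 0.841]
contact_force: [1.5, -1.0, 1.0]
width: -0.0002
```

```bash
python3 look.py 3 wrist
```

```text
3.68 [0.6727 0.1747 0.1321] nF,eF [92.5  9. ] yaw 0.8406737779427067 F [ 1.46297812 -1.03938299  1.01869844]
```

View pics/wrist3.png

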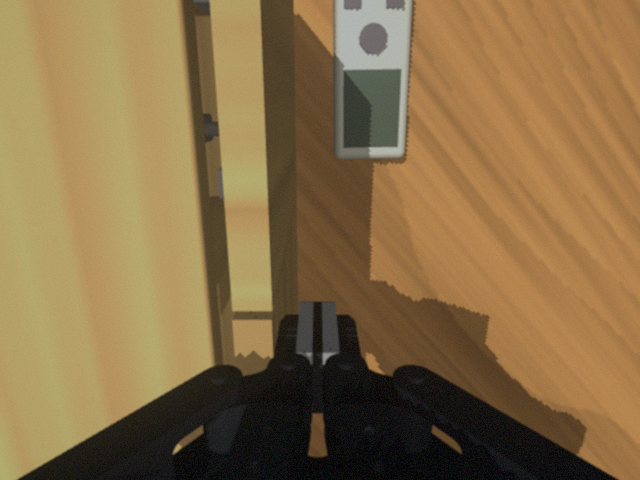

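The fingers touch the wide door just beside the seam, which is at (250,315), clear of the narrow door. Force is about 1.8 N. Pressing on.

Emit:
drive_tool(commands=[{"grip": 1, "translation": [0, -2, 0], "rot": [0, 0, 0]}, {"grip": 1, "translation": [0, -3, 0], "rot": [0, 0, 0]}, {"grip": 1, "translation": [0, -3, 0], "rot": [0, 0, 0]}, {"grip": 1, "translation": [0, -3, 0], "rot": [0, 0, 0]}])

```text
t: 4.07
eef_pos: [0.67, 0.1769, 0.1318]
orientation: [3.141, -0.0, 0.841]
contact_force: [3.9, -0.7, 1.5]
width: 0.0004
```

Emit:
drive_tool(commands=[{"grip": 1, "translation": [0, -2, 0], "rot": [0, 0, 0]}, {"grip": 1, "translation": [0, -2, 0], "rot": [0, 0, 0]}, {"grip": 1, "translation": [0, -2, 0], "rot": [0, 0, 0]}])

```text
t: 4.32
eef_pos: [0.6687, 0.1781, 0.1318]
orientation: [3.141, -0.0, 0.841]
contact_force: [4.7, -2.1, 0.2]
width: 0.0003
```

```bash
python3 look.py 4 wrist
```

```text
4.32 [0.6687 0.1781 0.1318] nF,eF [87.3  8.9] yaw 0.8408376555407746 F [ 4.70515607 -2.13766093  0.17946983]
```

Emit:
drive_tool(commands=[{"grip": 1, "translation": [0, -2, 0], "rot": [0, 0, 0]}, {"grip": 1, "translation": [0, -2, 0], "rot": [0, 0, 0]}, {"grip": 1, "translation": [0, -2, 0], "rot": [0, 0, 0]}])

```text
t: 4.62
eef_pos: [0.6685, 0.1784, 0.132]
orientation: [3.138, -0.001, 0.841]
contact_force: [11.7, -6.7, -1.1]
width: 0.0002
```

```bash
python3 look.py 5 wrist
```

```text
4.62 [0.6685 0.1784 0.132 ] nF,eF [87.  9.] yaw 0.8410096342722073 F [11.72762754 -6.74415598 -1.09973718]
```

View pics/wrist5.png

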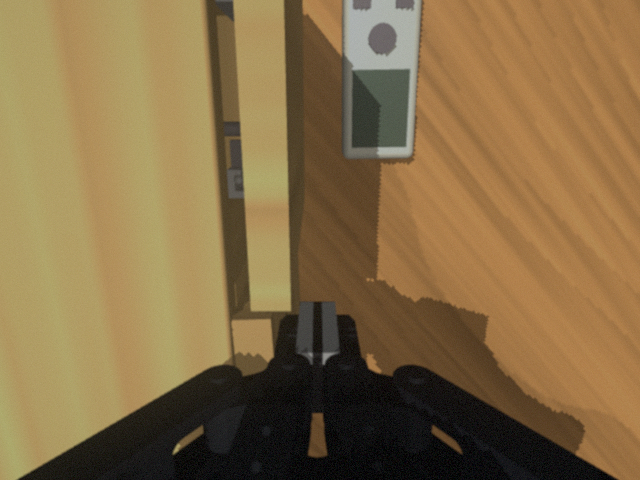

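The wide door's edge at (252,318) now sits recessed by about half a door's thickness. Force rose to 13.5 N with no further motion, so it is on the stop. Drawing back.

Emit:
drive_tool(commands=[{"grip": 1, "translation": [0, 10, 0], "rot": [0, 0, 0]}, {"grip": 1, "translation": [0, 25, 0], "rot": [0, 0, 0]}, {"grip": 1, "translation": [0, 45, 0], "rot": [0, 0, 0]}, {"grip": 1, "translation": [0, 70, 0], "rot": [0, 0, 0]}, {"grip": 1, "translation": [0, 100, 0], "rot": [0, 0, 0]}, {"grip": 1, "translation": [0, 120, 0], "rot": [0, 0, 0]}, {"grip": 1, "translation": [0, 120, 0], "rot": [0, 0, 0]}, {"grip": 1, "translation": [0, 120, 0], "rot": [0, 0, 0]}, {"grip": 1, "translation": [0, 120, 0], "rot": [0, 0, 0]}, {"grip": 1, "translation": [0, 120, 0], "rot": [0, 0, 0]}])

```text
t: 5.5
eef_pos: [0.7554, 0.1001, 0.1314]
orientation: [-3.14, 0.001, 0.841]
contact_force: [-0.7, 0.5, 1.1]
width: 0.0002
```

Emit:
drive_tool(commands=[{"grip": 1, "translation": [0, 0, -40], "rot": [0, 0, 0]}, {"grip": 1, "translation": [0, 0, -80], "rot": [0, 0, 0]}, {"grip": 1, "translation": [0, 0, -90], "rot": [0, 0, 0]}, {"grip": 1, "translation": [0, 0, -90], "rot": [0, 0, 0]}, {"grip": 1, "translation": [0, 0, -90], "rot": [0, 0, 0]}])

```text
t: 5.92
eef_pos: [0.7561, 0.1004, 0.223]
orientation: [3.141, -0.001, 0.842]
contact_force: [-0.9, 0.4, -1.3]
width: 0.0002
```

```bash
python3 look.py 6 top side; python3 - <<'E'
from h import *
for n in("top","side"):
    P,ok=cloud(n,"6"); q=P[...,:2]-C; A=np.stack([q@nv,q@ev,P[...,2]],-1)*1000
    for e in range(-140,150,20):
        B=A[ok&(abs(A[...,1]-e)<4)&(A[...,2]>160)&(A[...,2]<174)&(A[...,0]>62)&(A[...,0]<200)]
        if len(B)>2: print(n,e,len(B),np.percentile(B[:,0],[2,98]).round(1))
E
```

```text
5.92 [0.7561 0.1004 0.223 ] nF,eF [204.3   9.4] yaw 0.8417437667139653 F [-0.93477785  0.40244937 -1.27433505]
top 100 12 [67.1 76.5]
top 120 12 [66.5 77.3]
top 140 12 [66.8 76.3]
side -140 11 [68.9 80.5]
side -120 19 [74.5 88.6]
side -100 19 [82.3 97.1]
side -80 19 [ 89.6 104.7]
side -60 16 [ 96.5 109.4]
side -40 17 [104.2 116.9]
side -20 18 [110.3 123. ]
side 0 20 [117.4 131.6]
side 20 5 [124.8 130.4]
side 40 16 [66.3 78.2]
side 60 20 [66.  77.6]
side 80 19 [65.7 78. ]
side 100 17 [66.3 77.1]
side 120 19 [65.9 78.1]
side 140 22 [65.2 77.8]
```

View pics/side6z.png

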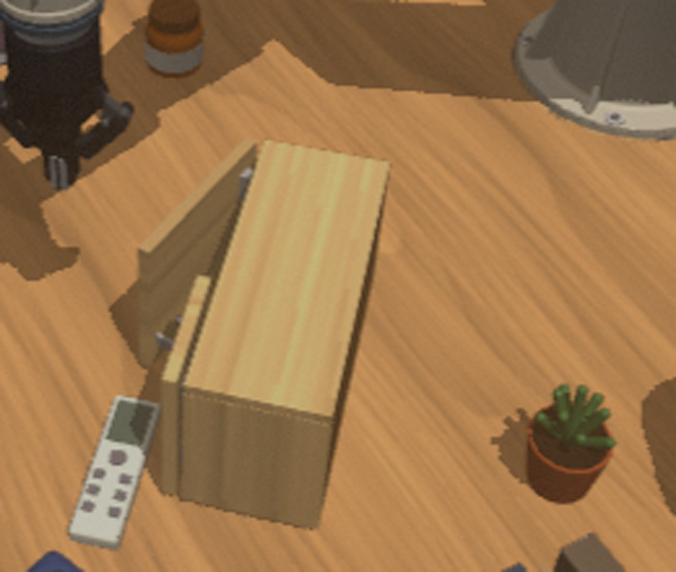

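View pics/top6z.png

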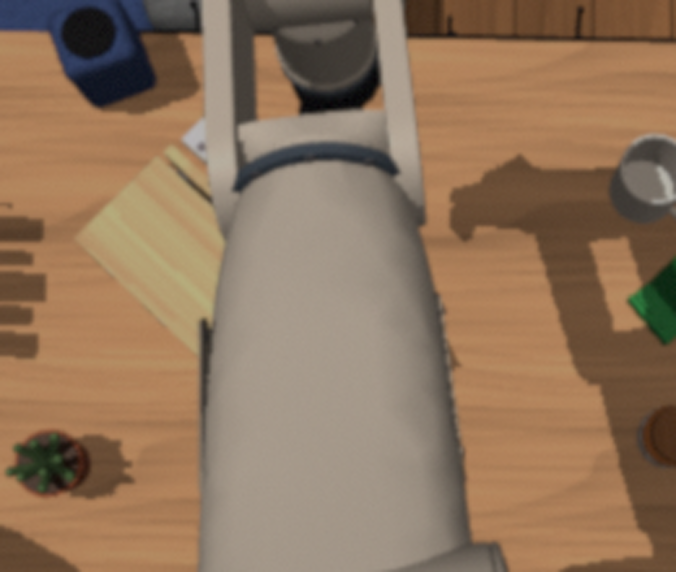

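The side view shows the door ajar: its free edge is near (142,250) in the zoomed picture, and the depth slope gives about 0.35 rad. The narrow door is still at n 66–78, so it is shut. Next I go over the top into the gap behind the door (target n 90, e -10), then down.

```bash
python3 - <<'E'
from h import *
from workcell import arm
s=arm.observe(); print(rel(s,fr(.090,-.010),.225,a))
E
```

```text
([-18.2, -113.8, -4.4], [-0.002, 0.002, 0.002])
```

Emit:
drive_tool(commands=[{"grip": 1, "translation": [-18, -38, -4], "rot": [0, 0, 0]}, {"grip": 1, "translation": [-18, -76, -4], "rot": [0, 0, 0]}, {"grip": 1, "translation": [-18, -114, -4], "rot": [0, 0, 0]}, {"grip": 1, "translation": [-18, -114, -4], "rot": [0, 0, 0]}, {"grip": 1, "translation": [-18, -114, -4], "rot": [0, 0, 0]}, {"grip": 1, "translation": [-18, -114, -4], "rot": [0, 0, 0]}])

```text
t: 6.52
eef_pos: [0.6589, 0.1622, 0.2248]
orientation: [-3.141, 0.001, 0.842]
contact_force: [-0.7, 0.1, 0.0]
width: -0.0004
```

```bash
python3 look.py 7 wrist side;python3 - <<'E'
from h import *
from workcell import arm
s=arm.observe(); print(rel(s,fr(.090,-.010),.132,a),fc(s["eef_pos"]))
E
```

```text
6.52 [0.6589 0.1622 0.2248] nF,eF [90.6 -9.5] yaw 0.8417061163836581 F [-0.69781394  0.11395211  0.01101574]
([-0.5, -1.6, 93.0], [-0.0, 0.001, 0.001]) [91.7 -9.5]
```

View pics/wrist7.png

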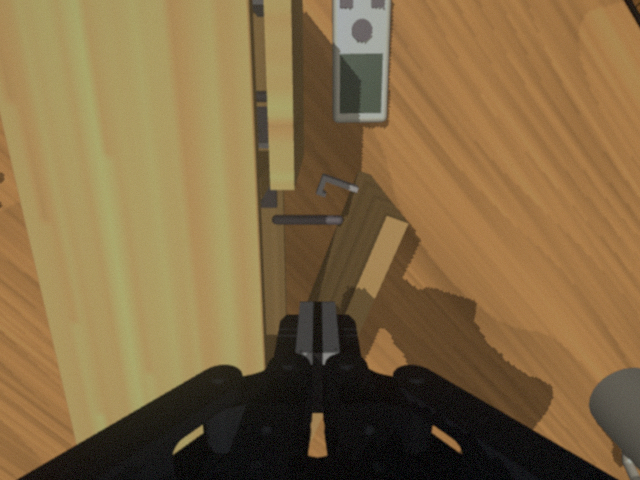

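View pics/side7z.png

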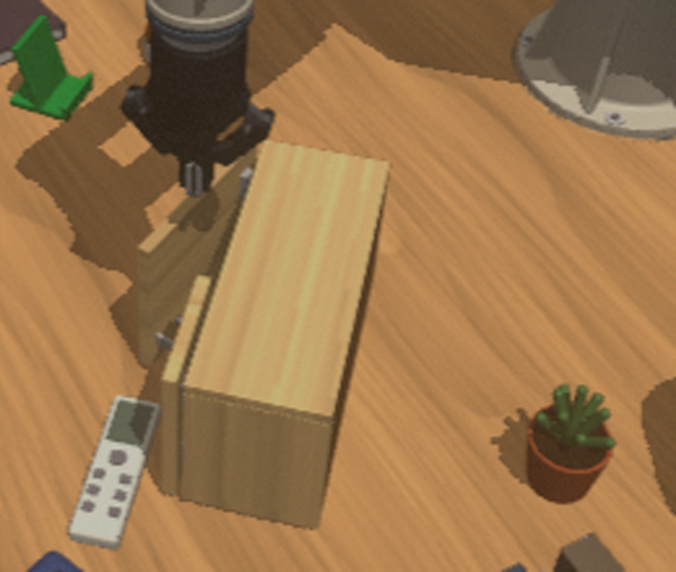

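The wrist view shows the tips (318,330) between the cupboard front (270) and the door's back, with the catch hooks low at (330,200). Descending.

Emit:
drive_tool(commands=[{"grip": 1, "translation": [0, -1, 30], "rot": [0, 0, 0]}, {"grip": 1, "translation": [0, -1, 55], "rot": [0, 0, 0]}, {"grip": 1, "translation": [0, -1, 75], "rot": [0, 0, 0]}, {"grip": 1, "translation": [0, -1, 93], "rot": [0, 0, 0]}, {"grip": 1, "translation": [0, -1, 93], "rot": [0, 0, 0]}, {"grip": 1, "translation": [0, -1, 93], "rot": [0, 0, 0]}])

```text
t: 7.12
eef_pos: [0.6584, 0.1619, 0.1316]
orientation: [-3.14, 0.002, 0.84]
contact_force: [0.1, 0.2, 0.4]
width: 0.0001
```

```bash
python3 look.py 8 wrist;python3 - <<'E'
from h import *
from workcell import arm
s=arm.observe(); print(s["eef_pos"],s["contact_force"],fc(s["eef_pos"]))
for th in np.linspace(.35,1.57,19): print(round(th,2),rel(s,door(th,.13,.017),.132,a)[0])
E
```

```text
7.12 [0.6584 0.1619 0.1316] nF,eF [ 90.4 -10.1] yaw 0.8397411041502261 F [0.11612437 0.20810844 0.36211634]
[0.6592274  0.16228647 0.13296088] [ 0.41487956 -0.60356944  0.31253808] [90.8 -9.2]
0.35 [-10.8, 3.8, 1.0]
0.42 [-13.1, 12.4, 1.0]
0.49 [-15.9, 20.8, 1.0]
0.55 [-19.2, 29.0, 1.0]
0.62 [-23.2, 37.0, 1.0]
0.69 [-27.6, 44.7, 1.0]
0.76 [-32.6, 52.1, 1.0]
0.82 [-38.0, 59.1, 1.0]
0.89 [-44.0, 65.7, 1.0]
0.96 [-50.3, 71.9, 1.0]
1.03 [-57.1, 77.7, 1.0]
1.1 [-64.2, 83.0, 1.0]
1.16 [-71.7, 87.8, 1.0]
1.23 [-79.5, 92.1, 1.0]
1.3 [-87.5, 95.8, 1.0]
1.37 [-95.8, 99.0, 1.0]
1.43 [-104.3, 101.6, 1.0]
1.5 [-112.9, 103.7, 1.0]
1.57 [-121.7, 105.1, 1.0]
```

View pics/wrist8.png

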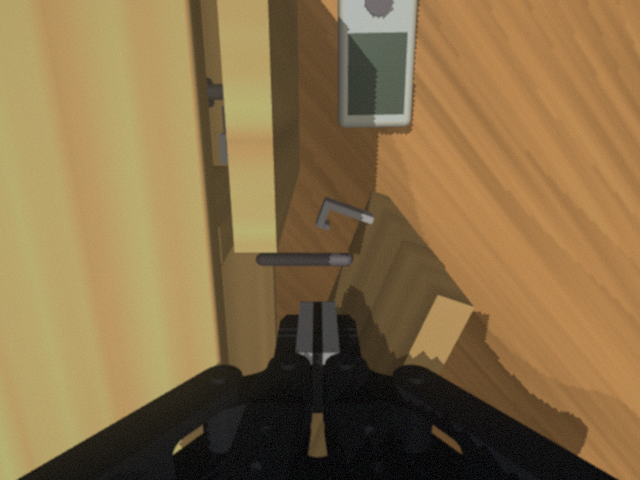

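The fingers stand freely in the gap, with the door's edge at (445,325) to the right, and there is no contact force. Now the first half of the arc.

Emit:
drive_tool(commands=[{"grip": 1, "translation": [-11, 4, 0], "rot": [0, 0, 0]}, {"grip": 1, "translation": [-13, 12, 0], "rot": [0, 0, 0]}, {"grip": 1, "translation": [-16, 21, 0], "rot": [0, 0, 0]}, {"grip": 1, "translation": [-19, 29, 0], "rot": [0, 0, 0]}, {"grip": 1, "translation": [-23, 37, 0], "rot": [0, 0, 0]}, {"grip": 1, "translation": [-28, 45, 0], "rot": [0, 0, 0]}, {"grip": 1, "translation": [-33, 52, 0], "rot": [0, 0, 0]}, {"grip": 1, "translation": [-38, 59, 0], "rot": [0, 0, 0]}, {"grip": 1, "translation": [-38, 59, 0], "rot": [0, 0, 0]}, {"grip": 1, "translation": [-38, 59, 0], "rot": [0, 0, 0]}])

```text
t: 8.0
eef_pos: [0.6772, 0.0945, 0.1327]
orientation: [-3.141, 0.0, 0.84]
contact_force: [-0.4, 0.3, -0.8]
width: 0.0002
```

```bash
python3 look.py 9 side wrist;python3 - <<'E'
from h import *
from workcell import arm
s=arm.observe(); print(s["eef_pos"],s["contact_force"],fc(s["eef_pos"]))
for th in np.linspace(.9,1.57,11): print(round(th,2),rel(s,door(th,.13,.016),.132,a)[0])
E
```

```text
8.0 [0.6772 0.0945 0.1327] nF,eF [149.5 -47.6] yaw 0.8397833139531292 F [-0.39553588  0.27930896 -0.79490553]
[0.67712045 0.09537198 0.13277763] [-0.34770525  0.18449197  0.31713457] [148.8 -47.1]
0.9 [-7.6, 9.1, 0.8]
0.97 [-13.9, 15.1, 0.8]
1.03 [-20.7, 20.7, 0.8]
1.1 [-27.8, 25.8, 0.8]
1.17 [-35.3, 30.5, 0.8]
1.24 [-43.0, 34.6, 0.8]
1.3 [-51.0, 38.2, 0.8]
1.37 [-59.2, 41.3, 0.8]
1.44 [-67.6, 43.8, 0.8]
1.5 [-76.2, 45.7, 0.8]
1.57 [-84.9, 47.1, 0.8]
```

View pics/side9z.png

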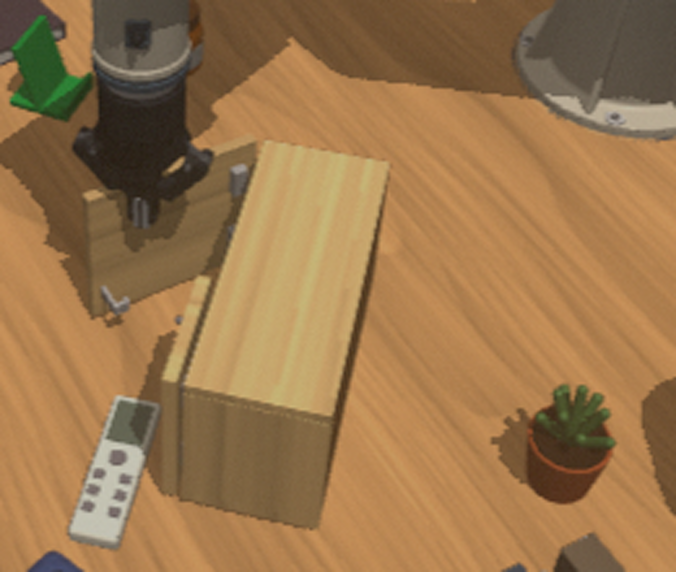

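View pics/wrist9.png

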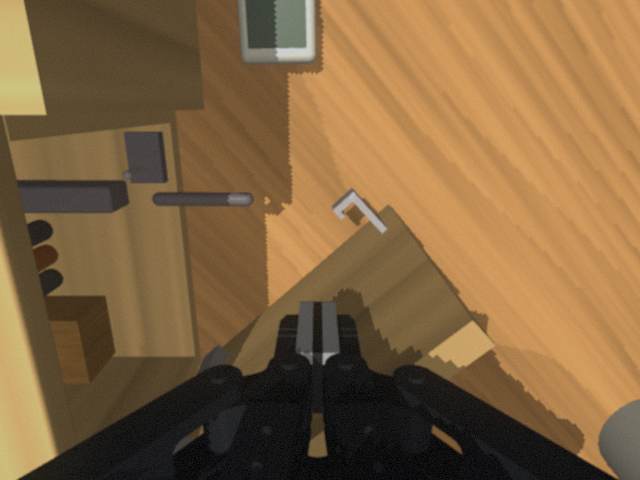

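The door swings with the fingers, at about 0.8 rad, and its edge is at (460,345) in the wrist view. The narrow door is flush at the upper left. Second half of the arc.

Emit:
drive_tool(commands=[{"grip": 1, "translation": [-8, 9, 1], "rot": [0, 0, 0]}, {"grip": 1, "translation": [-14, 15, 1], "rot": [0, 0, 0]}, {"grip": 1, "translation": [-21, 21, 1], "rot": [0, 0, 0]}, {"grip": 1, "translation": [-28, 26, 1], "rot": [0, 0, 0]}, {"grip": 1, "translation": [-35, 30, 1], "rot": [0, 0, 0]}, {"grip": 1, "translation": [-43, 35, 1], "rot": [0, 0, 0]}, {"grip": 1, "translation": [-51, 38, 1], "rot": [0, 0, 0]}, {"grip": 1, "translation": [-59, 41, 1], "rot": [0, 0, 0]}, {"grip": 1, "translation": [-68, 44, 1], "rot": [0, 0, 0]}, {"grip": 1, "translation": [-76, 46, 1], "rot": [0, 0, 0]}, {"grip": 1, "translation": [-85, 47, 1], "rot": [0, 0, 0]}, {"grip": 1, "translation": [-88, 47, 1], "rot": [0, 0, 0]}, {"grip": 1, "translation": [-88, 47, 1], "rot": [0, 0, 0]}, {"grip": 1, "translation": [-88, 47, 1], "rot": [0, 0, 0]}])

```text
t: 9.27
eef_pos: [0.6535, -0.0018, 0.1319]
orientation: [3.141, -0.0, 0.84]
contact_force: [-0.4, 0.7, 0.1]
width: 0.0002
```

```bash
python3 look.py 10 side
```

```text
9.27 [ 0.6535 -0.0018  0.1319] nF,eF [ 196.2 -135.2] yaw 0.8404424853466195 F [-0.3982804   0.68713698  0.06805232]
```

View pics/side10z.png

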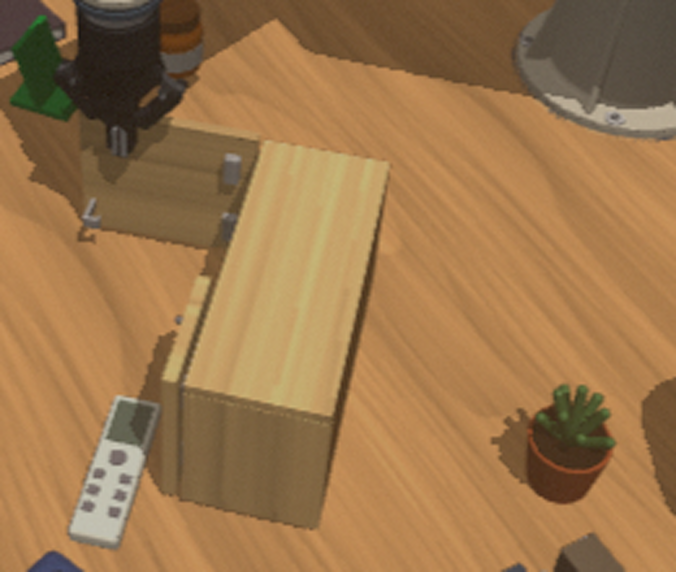

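The door now stands about square, running from (260,140) to (85,120) in line with the cupboard's end. I move off sideways (+x of the tool, away from the door), then up.

Emit:
drive_tool(commands=[{"grip": 1, "translation": [15, 0, 0], "rot": [0, 0, 0]}, {"grip": 1, "translation": [40, 0, 0], "rot": [0, 0, 0]}, {"grip": 1, "translation": [50, 0, 0], "rot": [0, 0, 0]}, {"grip": 1, "translation": [50, 0, -40], "rot": [0, 0, 0]}, {"grip": 1, "translation": [50, 0, -80], "rot": [0, 0, 0]}, {"grip": 1, "translation": [50, 0, -120], "rot": [0, 0, 0]}, {"grip": 1, "translation": [50, 0, -160], "rot": [0, 0, 0]}, {"grip": 1, "translation": [50, 0, -160], "rot": [0, 0, 0]}, {"grip": 1, "translation": [50, 0, -160], "rot": [0, 0, 0]}, {"grip": 1, "translation": [50, 0, -160], "rot": [0, 0, 0]}])

```text
t: 10.15
eef_pos: [0.6868, 0.0361, 0.2913]
orientation: [-3.141, 0.0, 0.841]
contact_force: [-0.1, -0.0, -0.1]
width: 0.0001
```

```bash
python3 look.py 11 side top wrist; python3 - <<'E'
from h import *
for n in("side","wrist"):
    P,ok=cloud(n,"11"); q=P[...,:2]-C; A=np.stack([q@nv,q@ev,P[...,2]],-1)*1000
    B=A[ok&(A[...,2]>160)&(A[...,2]<175)&(A[...,0]>85)&(A[...,0]<250)&(A[...,1]>-190)&(A[...,1]<-100)]
    if len(B)>20:
        v=cv2.fitLine(B[:,:2].astype(np.float32),cv2.DIST_HUBER,0,.01,.01).ravel(); th=np.arctan2(v[0],v[1])%np.pi; print(n,"door angle",th,len(B),B[:,0].max())
    B=A[ok&(A[...,2]>163)&(A[...,2]<173)&(A[...,0]>63)&(A[...,0]<110)&(A[...,1]>34)&(A[...,1]<145)]
    for e in(45,75,105,135):
        b=B[abs(B[:,1]-e)<6]
        if len(b): print(n,"narrow",e,np.percentile(b[:,0],[2,98]).round(1))
a0=cv2.imread("pics/side0.png");a1=cv2.imread("pics/side11.png")
# object centroids old/new
from numpy import linalg
for nm,(n,lo,hi,box) in dict(stand=("side",(40,80,30),(80,255,255),(240,190,300,245)),jar=("side",(5,120,60),(18,255,200),(300,180,335,222)),remote=("side",(0,0,140),(179,60,255),(270,335,315,405)),mug=("side",(0,0,120),(179,60,255),(205,205,250,262)),plant=("side",(35,60,20),(85,255,255),(445,330,495,385)),flash=("side",(0,0,120),(179,60,255),(296,150,316,190))).items():
    o=[]
    for im in(a0,a1):
        x0,y0,x1,y1=box; h=cv2.cvtColor(im[y0:y1,x0:x1],cv2.COLOR_BGR2HSV); m=cv2.inRange(h,lo,hi); v,u=np.nonzero(m); o.append((len(u),u.mean().round(1),v.mean().round(1)) if len(u) else 0)
    print(nm,o)
E
```

```text
10.15 [0.6868 0.0361 0.2913] nF,eF [195.6 -84.7] yaw 0.8414507789422123 F [-0.11710718 -0.02083068 -0.10745649]
side door angle 1.5699985 360 241.9988178748529
side narrow 45 [65.9 77.5]
side narrow 75 [66.  77.4]
side narrow 105 [66.  77.7]
side narrow 135 [65.8 78.1]
wrist door angle 1.5511336 3015 243.4628549796942
wrist narrow 45 [67. 79.]
stand [(683, np.float64(27.1), np.float64(28.2)), (679, np.float64(27.2), np.float64(28.3))]
jar [(1229, np.float64(17.7), np.float64(19.7)), (1102, np.float64(18.9), np.float64(21.0))]
remote [(652, np.float64(21.2), np.float64(42.2)), (669, np.float64(21.3), np.float64(42.2))]
mug [(503, np.float64(24.5), np.float64(26.7)), (706, np.float64(23.6), np.float64(28.3))]
plant [(110, np.float64(27.4), np.float64(18.7)), (105, np.float64(27.5), np.float64(19.0))]
flash [(44, np.float64(10.1), np.float64(17.0)), (20, np.float64(10.6), np.float64(9.2))]
```

View pics/side11.png

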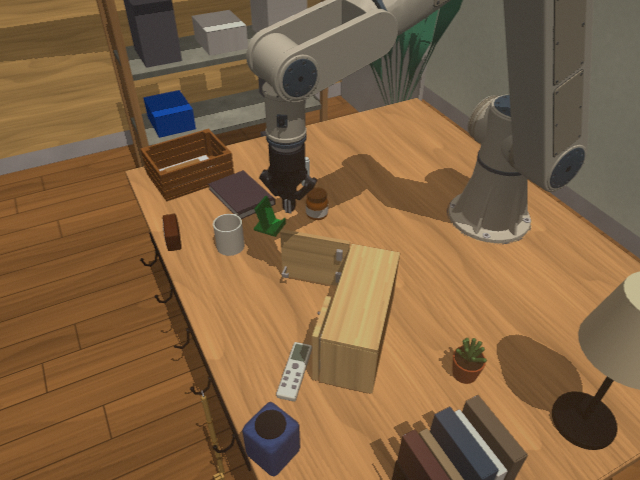

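View pics/wrist11.png

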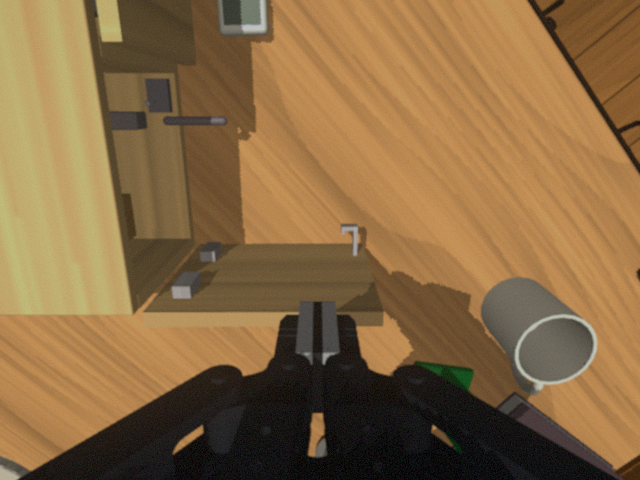

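The door stands at about 1.56 rad (1.57 side, 1.55 wrist), and the narrow door is flush at n 66–78. The bystanders are unmoved: the stand, remote and plant centroids shift by less than 0.5 px. The jar, mug and flashlight masks changed only through shadow and the arm hiding them; the picture shows all three in place. The gripper is clear in the air, so I'm handing in.

```bash
python3 - <<'E'
from workcell import arm
s=arm.observe(); print(s["t"],s["qvel"],s["contact_force"]); print(arm.close_job())
E
```

```text
10.3 [-3.25071513e-03 -1.13048619e-03 -3.40270197e-03 -9.23137040e-04
  1.56375080e-03 -1.88416631e-05] [-0.51775761 -0.38754874  0.94180953]
the job is handed in; nothing more can be done
None
```

The wide door now stands open at about 1.56 rad, square to the cupboard, and I handed the job in at 10.3 s of the 53 s allowed. I pressed it near its free edge to the stop (about 13.5 N). When I drew back it sprang to about 0.35 rad. I then pushed it round from behind with the closed fingers and lifted them clear.

**Last checks:**
- **Wide door:** the side camera gave 1.57 rad and the wrist camera 1.55 rad.
- **Narrow door:** shut, flush with the cupboard front at 66–78 mm.
- **Loose things:** the phone stand, remote and plant centroids moved less than 0.5 px. The mug, candle jar and flashlight could not be compared that way because the arm and its shadow were over them, and I judged the mug and jar unmoved by eye. The flashlight was mostly hidden behind the gripper, so that is the weakest of these checks. The paperback was also only seen in the picture, where it looks undisturbed.
- **Gripper:** in free air, with only sensor noise on the force reading.

**Disagreement:** the cameras' depth put the closed fingertips about 30 mm higher than the stated 25 mm nose length implies. I chose working heights that were safe under either reading, so it did not affect the job.

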